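# Inspect a penetrometer cone tip with the loupe

### The arm

A 6-joint arm with a two-finger parallel gripper is mounted at the origin on a cart in front of the work surface, level with it; the furniture and walls round the work are solid. World frame = base frame: x ahead of the robot, y to its left, z up, the work surface at z = 0. Lengths are in m, angles in rad, forces in N, time in s.
With the tool pointing down it reaches from about 0.225 to 0.725 m from the base axis. Payload 3.1 kg.
Tool frame: the origin (TCP) lies midway between the tips of the shut fingers; the grasp point (between the pads) lies 19 mm behind it; z points along the fingers, y is the line along which they close (so a half turn about z gives the same grasp; the last joint's range is limited). The gripper opens to 85 mm and grips with 20 to 120 N. Pads are 22 mm wide; open, the fingers measure 114 mm over their backs; the gripper's body (76 mm by 85 mm) begins 54 mm behind the grasp point. The pads swing forward as they close: fully open they stand 13 mm farther back than shut.
Start: joints at [1.015, 0.048, 0.099, 1.622, 0, 1.443], TCP at [0.218, 0.478, 0.231] pointing down, gripper open.
Joint ranges: [-2.91, 2.91], [-0.99, 1.94], [-1.21, 1.42], [-2.12, 2.29], [-1.49, 1.47], [-3.14, 3.14]. Speed limits (rad/s): [2.79, 2.79, 3.14, 3.14, 3.14, 3.14].

### API

Orientations are given as a rotation vector (axis times angle).
In Python, from rig import r gives the robot as it stands.
- The arm moves only by the shell command python3 -m creep 'ROWS' [FORCE]. ROWS is JSON, a list of rows, each an object with "grip": the finger opening in m, from 0 to 0.0854; "slide": the shift along the world's x, y, z in m, a list of three; "turn": the turn about the world's z in degrees. A call has 1 to 10 rows; each row is the pose to reach, as a shift and turn from the pose commanded when the call began; what a row does not reach only later rows make up. A row lasts 1/8 s, in which the tool goes at most 62.5 mm and 10.7 degrees, less where a joint would pass 70% of its speed; a pose out of reach is approached as far as the arm can. A call with a gripper value outside its range is refused whole. The fingers move at their own pace and stop on an object; FORCE is the grip in N (left out, the last holds). Time passes only in rows, so rows that repeat a pose let the fingers close. It gives the time, the measured TCP pose, the force, the opening and the grip force at its end, in the units of the state.
- r.read_state(): the state, without advancing time (a new reading comes with each control period).
- r.snapshot(name): name is "scene" or "top" or "wrist"; returns a dict with "image" (420x560x3 uint8, red, green, blue), "depth" (420x560 float32, m along the optical axis (not along the pixel's ray), 0 where there is no reading), "fx", "fy", "cx", "cy" (pixels), "camera_from_world" (4x4, takes a point from world to camera coordinates). Camera axes: x right, y up, looking along -z (the intrinsics and any distortion apply to the point x, -y, -z); pixel columns grow to the right and rows downward; lengths in m; the calibration is good to about 2 mm. A picture is of the moment at which its call begins.
- r.hand_in(): hands the job in; it is judged then, once.
The state is a dict: "time": time; "joints": joint angles; "joint_velocities": joint speeds; "joint_efforts": joint torques, N m; "eef_pos": TCP position; "orientation": TCP orientation; "force": force on the tool from outside, world axes, zero at the start; "ft_torque": the same for the moment, N m; "opening": finger opening in m; "grip_force": force on a finger pad.
Only numpy, scipy, OpenCV 4.12 (cv2) and the standard library are available. Lean on these libraries where they do the work, as an engineer would, in place of code of your own. Each camera call takes 0.05 s, during which the arm holds its last target. There are 200 camera calls.

### The job

Check the point of the spare penetrometer cone for wear: first push the plunger switch of the stand's lamp down to its stop and let it spring back. Then take the loupe from its rest by the handle, touching neither lens nor lens ring, and hold it level with the lens centred over the cone's point, the lens at the height marked by the flange on the focus post. Finish while still holding it there, still and touching nothing else; do not shift the cone, the focus flange or the other things on the bench.

Things in the scene. Friction and masses are not known exactly. Their poses are not given: they have to be found in the camera images.
- stand: fixed inspection stand, base plate 135 x 160 x 12 mm. Origin on the bench surface under the centre of the cone seat; z up; the robot's side is roughly -x. In its frame: cone at (0, 0), plunger at (-22, -82) mm, focus post (10 mm thick, top 140 mm above the bench) at (46, 22) mm, small lamp at (-20, 40) mm, 55 mm high, leaning to -y.
- plunger_top (a point): centre of the flat top of the steel mushroom head (26 mm diameter, about 54 mm above the bench) of the plunger switch. It is pressed straight down, travel 10 mm to a hard stop, sprung: starts to move at about 3 N, about 8 N at the stop; it springs back when let go.
- plunger (a joint): travel of the plunger head in m: 0 up, 0.010 pressed down to its stop
- cone: loose steel penetrometer cone standing point up in a shallow ring seat on the stand: flange 30 mm diameter, 40 mm high. Origin at the centre of its underside, z up.
- cone_tip (a point): the point of the cone, 40 mm above its underside, about 52 mm above the bench
- focus_mark (a point): centre, on the post's axis, of the thin steel flange (24 mm diameter, 3 mm thick) at the top of the collar that is clamped on the focus post. Its height is the focal height for the middle plane of the lens; the collar may be clamped at any height from about 88 to 122 mm above the bench.
- loupe: loose 100 g hand loupe, lying level in its rest, handle axis 43 mm above the bench: straight black handle 14 x 14 mm square, from -60 to +40 mm along x, then a thin neck and the round lens. Origin on the handle's axis at the best place to grip; +x towards the lens, z up, square to the lens. Under the handle at the origin are 28 mm free; both sides are free.
- loupe_lens: the lens in its steel ring (54 mm outer diameter, 8 mm thick), rigid part of the loupe. Origin at the lens centre, 82 mm along the loupe's +x from the loupe's origin, at the same height; z square to the lens.
- loupe_rest: fixed rest of the loupe, base plate 185 x 54 x 8 mm. Origin on the bench under the loupe's origin, +x along the loupe as it lies. A grey saddle with low cheeks (44 mm high, 30 mm wide) carries the handle's end at x = -43 to -57 mm; a grey block (39 mm high) carries the lens ring at x = 65 to 99 mm.
- jar: bystander: closed glass jar, 62 mm diameter, 78 mm high, origin at underside
- dish: bystander: white porcelain dish, 84 mm diameter, 32 mm high, origin at underside
- spare_tin: bystander: aluminium moisture tin, 62 mm diameter, 41 mm high, origin at underside
Things that resemble listed ones, but are neither listed nor needed, are in the scene too. Of the things like the loupe, leave any that is yellow; of the rest the larger one is meant.

How it is judged:
On the way, in this order (a step that is already met when the one before it is completed fails the run):
1. the plunger is pressed down to its stop, the loupe still in its rest (value of joint plunger above 0.0085 m and z of loupe in the frame of loupe_rest below 0.055 m), for 0.1 s.
2. the loupe is taken up off its rest, the plunger up again (z of loupe in the frame of loupe_rest above 0.065 m and contact force between the fingers and loupe above 1 N and contact force between loupe and loupe_rest below 0.1 N and value of joint plunger below 0.003 m), for 0.2 s.
At the end, for the whole second after the job is handed in: The gripper holds the loupe by its handle, still, level within 5 degrees, lens centre within 9 mm sideways of the cone's point and within 5 mm of the focus flange's height; the loupe touches neither stand, cone nor rest; the plunger has sprung back and the cone stands in its seat (horizontal distance between loupe_lens and cone_tip below 0.009 m and z of loupe_lens in the frame of focus_mark between -0.005 and 0.005 m and angle between loupe_lens's own z axis and vertical below 0.09 rad and contact force between the fingers and loupe above 1 N and contact force between loupe and stand below 0.1 N and contact force between loupe and cone below 0.1 N and contact force between loupe and loupe_rest below 0.1 N and linear speed of loupe below 0.02 m/s and angular speed of loupe below 0.2 rad/s and value of joint plunger below 0.003 m and angle between cone's own z axis and vertical below 0.1 rad); the arm keeps its last pose, push and grip.
It fails at once if the fingers touch the lens or its ring (contact force between the fingers and loupe_lens above 0.5 N).
It fails at once if the cone is shifted or tipped (distance of cone from where it was at the start of the episode above 0.006 m or angle between cone's own z axis and vertical above 0.15 rad).
It fails at once if the focus flange is shifted (distance of focus_mark from where it was at the start of the episode above 0.003 m).
It fails at once if the jar, dish or tin is disturbed (distance of any of jar, dish, spare_tin from where it was at the start of the episode above 0.02 m).
It also fails if it takes over 50 s, if anything falls off the work surface, if the arm or the gripper's body presses on something with over 40 N, if the wrist force passes 120 N, or if a joint passes its speed limit or range.

## Working session

There is one attempt and no reset: what is moved stays moved. The work goes in short steps, Python scripts to look and compute and a shell command to move; the robot and the scene stay as the last step left them, time stands still between calls to the robot, and variables do not carry over. Pictures are saved under pics/ and viewed, at most 10 in all, crops included, and the job is handed in when it is done.

```bash
mkdir -p pics; cat > h.py <<'E'
import numpy as np, cv2, pickle
from rig import r
def snap(name,tag):
    s=r.snapshot(name); pickle.dump(s,open(f'pics/{tag}.pkl','wb'))
    cv2.imwrite(f'pics/{tag}.png',cv2.cvtColor(s['image'],cv2.COLOR_RGB2BGR)); return s
def load(tag): return pickle.load(open(f'pics/{tag}.pkl','rb'))
def world(s):
    d=s['depth'].astype(float); v,u=np.mgrid[:d.shape[0],:d.shape[1]]
    P=np.stack([(u-s['cx'])/s['fx']*d,-(v-s['cy'])/s['fy']*d,-d,np.ones_like(d)],-1)
    W=(P@np.linalg.inv(s['camera_from_world']).T)[...,:3]; W[d==0]=np.nan; return W
E
python3 - <<'E'
from h import *
for n in('scene','top'):
    s=snap(n,n+'0'); print(n,{k:(np.round(v,3).tolist() if k=='camera_from_world' else v) for k,v in s.items() if k not in('image','depth')})
print(r.read_state())
E
```

```text
scene {'fx': 389.98947313344036, 'fy': 389.98947313344036, 'cx': 275.12754013764106, 'cy': 212.6533667745923, 'camera_from_world': [[-0.752, -0.66, -0.006, 0.624], [0.318, -0.371, 0.873, -0.122], [-0.578, 0.654, 0.488, -0.863], [0.0, 0.0, 0.0, 1.0]]}
top {'fx': 502.92187494444414, 'fy': 502.92187494444414, 'cx': 277.9036291668119, 'cy': 207.73413365170302, 'camera_from_world': [[0.274, -0.962, -0.002, 0.141], [0.895, 0.254, 0.368, -0.61], [-0.353, -0.103, 0.93, -1.458], [0.0, 0.0, 0.0, 1.0]]}
{'time': 0.1, 'joints': array([ 1.01522850e+00,  4.86968555e-02,  9.77743917e-02,  1.62200234e+00,
       -1.65429613e-05,  1.44301231e+00]), 'joint_velocities': array([-0.00078132, -0.00224473,  0.00303519, -0.00188229,  0.00103285,
       -0.00039997]), 'joint_efforts': array([ 2.50596400e-03, -3.39850974e+01,  3.20936108e+01,  1.58054021e-02,
       -1.34006359e-04,  2.06276042e-06]), 'eef_pos': array([0.2175181 , 0.47722047, 0.23023369]), 'orientation': array([-0.66670084, -3.06931944,  0.00315814]), 'force': array([-1.29849068,  0.73626583, -0.54434609]), 'ft_torque': array([-0.01137844,  0.02868512, -0.02212186]), 'grip_force': 0.0, 'opening': 0.08529724637062859}
```

View pics/top0.png

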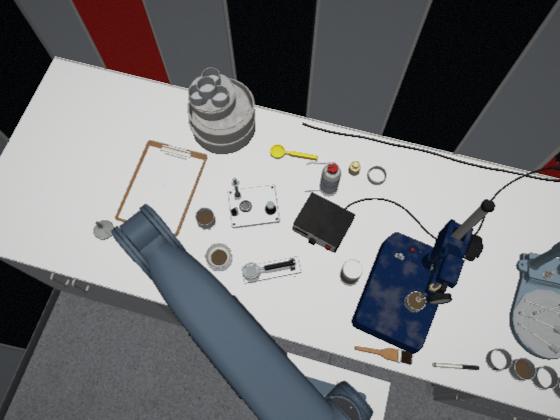

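View pics/scene0.png

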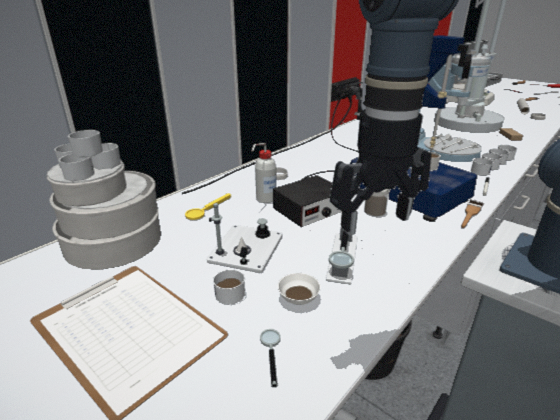

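The scene and top views show three loupe-like things. In top these are the loupe in its rest (250,270)–(295,265), the yellow one (280,153), and a small one lying flat at (103,230), which is (270,340) in scene. The one in the rest is larger and not yellow, so it is the one meant. The stand is at (253,205), the dish at (219,257), the tin at (205,217) and the jar at (352,270).

```bash
python3 - <<'E'
from h import *
s=load('top0');W=world(s)
c=cv2.imread('pics/top0.png')[165:290,190:370]; 
cv2.imwrite('pics/c1.png',cv2.resize(c,None,fx=4.4,fy=4.4,interpolation=cv2.INTER_CUBIC))
for n,u,v in [('cone',246,206),('plunger',270,208),('post',236,182),('lens',251,271),('handle',280,266),('jar',352,268),('dish',219,257),('tin',205,217),('bench',300,240)]:
    p=W[v-2:v+3,u-2:u+3].reshape(-1,3); print(n,np.round(W[v,u],3),'maxz',np.round(p[np.nanargmax(p[:,2])],3))
s=load('scene0');W=world(s)
c=cv2.imread('pics/scene0.png')[190:310,190:370]; 
cv2.imwrite('pics/c2.png',cv2.resize(c,None,fx=4.4,fy=4.4,interpolation=cv2.INTER_CUBIC))
for n,u,v in [('plunger',262,221),('lens',341,260),('post',218,205)]:
    p=W[v-2:v+3,u-2:u+3].reshape(-1,3); print(n,np.round(W[v,u],3),'maxz',np.round(p[np.nanargmax(p[:,2])],3))
E
```

```text
cone [0.557 0.415 0.032] maxz [0.558 0.421 0.042]
plunger [0.566 0.334 0.048] maxz [0.565 0.334 0.059]
post [0.6   0.457 0.107] maxz [0.594 0.456 0.135]
lens [0.348 0.333 0.043] maxz [0.351 0.327 0.053]
handle [0.387 0.25  0.047] maxz [0.384 0.255 0.052]
jar [0.432 0.034 0.081] maxz [0.426 0.032 0.083]
dish [0.373 0.451 0.004] maxz [0.376 0.451 0.017]
tin [0.488 0.537 0.016] maxz [0.485 0.531 0.028]
bench [0.499 0.213 0.009] maxz [0.499 0.213 0.009]
plunger [0.572 0.342 0.054] maxz [0.579 0.338 0.055]
lens [0.348 0.339 0.042] maxz [0.347 0.337 0.045]
post [0.595 0.455 0.135] maxz [0.594 0.461 0.14 ]
```

View pics/c1.png

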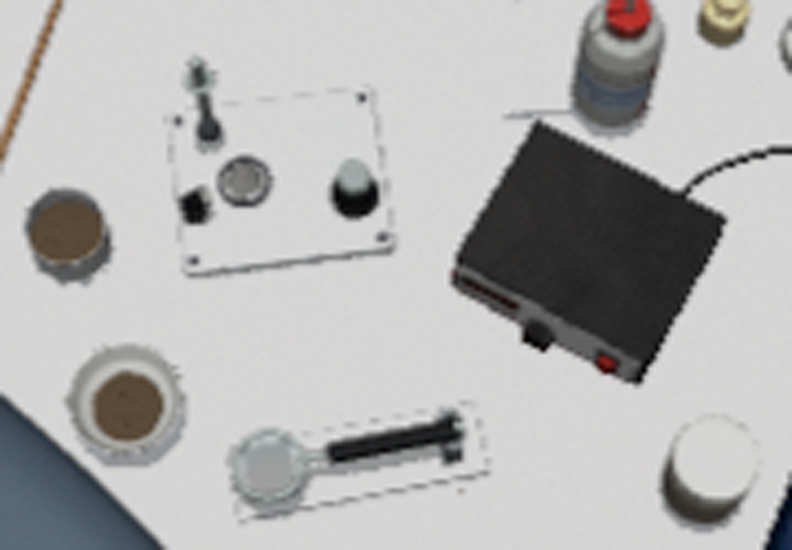

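View pics/c2.png

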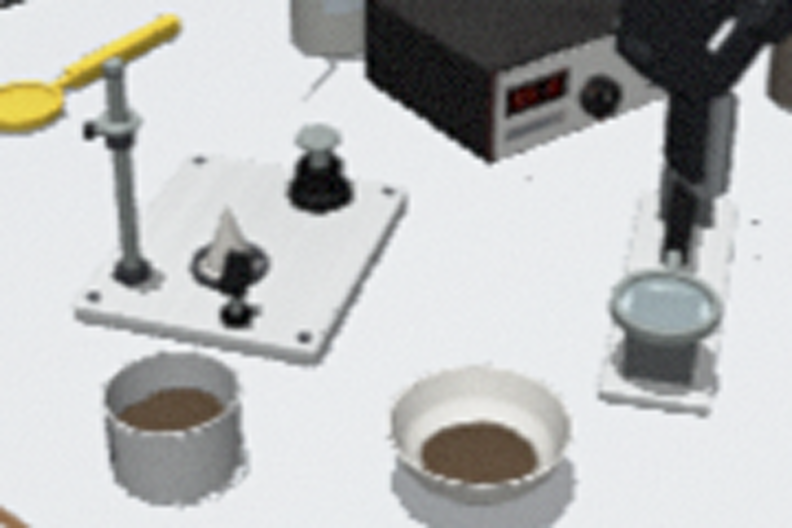

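The c1 and c2 crops match the description. c1 shows the plunger head at (354,178), the cone at (244,181), the collar flange at (197,75), the lens at (267,468) and a black handle running from (330,453) to (450,432). The heights agree too: plunger 0.054–0.059, post 0.135–0.140, lens about 0.043. I'll move above the plunger with the fingers shut and the hand turned for the later grasp.

```bash
python3 -m creep '[{"grip":0,"slide":[0.05,-0.02,0],"turn":-8},{"grip":0,"slide":[0.1,-0.04,0],"turn":-16},{"grip":0,"slide":[0.15,-0.06,0],"turn":-24},{"grip":0,"slide":[0.2,-0.08,0],"turn":-32},{"grip":0,"slide":[0.25,-0.1,0],"turn":-41},{"grip":0,"slide":[0.3,-0.12,0],"turn":-41},{"grip":0,"slide":[0.35,-0.14,-0.03],"turn":-41},{"grip":0,"slide":[0.35,-0.14,-0.06],"turn":-41},{"grip":0,"slide":[0.35,-0.14,-0.06],"turn":-41},{"grip":0,"slide":[0.35,-0.14,-0.06],"turn":-41}]' 30
python3 - <<'E'
from h import *
s=snap('wrist','w1');W=world(s)
print(np.round(s['camera_from_world'],3).tolist())
t=snap('scene','s1');t=snap('top','t1')
# top0 handle fit
s=load('top0');W=world(s);im=s['image'].astype(int)
m=(im.max(-1)<60)&(W[...,2]>.043)&(W[...,2]<.065)&(W[...,0]>.33)&(W[...,0]<.44)&(W[...,1]>.17)&(W[...,1]<.32)
p=W[m];c=p.mean(0);_,_,v=np.linalg.svd(p[:,:2]-c[:2],full_matrices=False);q=(p[:,:2]-c[:2])@v[0]
print(m.sum(),c,v[0],q.min(),q.max())
for a,n in((W,'top'),(world(load('scene0')),'scene')):
    m=(a[...,2]>.036)&(abs(a[...,0]-.349)<.045)&(abs(a[...,1]-.335)<.035)&(a[...,1]>.305)
    print('lens',n,m.sum(),a[m].mean(0),np.nanmin(a[m],0),np.nanmax(a[m],0))
    m=(a[...,2]>.049)&(a[...,2]<.065)&(np.hypot(a[...,0]-.57,a[...,1]-.337)<.02)
    print('plunger',n,m.sum(),a[m].mean(0))
E
```

```text
time: 1.35
eef_pos: [0.5675, 0.3381, 0.1723]
orientation: [1.699, 2.642, 0.001]
force: [0.4, -0.4, 1.1]
opening: -0.0001
grip_force: 0.0
[[0.91, 0.414, 0.001, -0.657], [-0.4, 0.879, -0.261, -0.052], [-0.109, 0.237, 0.965, -0.34], [0.0, 0.0, 0.0, 1.0]]
101 [0.38962677 0.25348036 0.049201  ] [-0.46442438  0.88561278] -0.04420187477973788 0.04488818105760945
lens top 225 [0.35029914 0.33518459 0.04385582] [0.32326843 0.30524363 0.03602124] [0.37675974 0.36273746 0.05380688]
plunger top 38 [0.57425107 0.33786352 0.05472103]
lens scene 366 [0.35000332 0.33612001 0.04309619] [0.3232492  0.3052161  0.03645412] [0.37769702 0.36163573 0.04728086]
plunger scene 51 [0.57469523 0.33867988 0.05227911]
```

View pics/w1.png

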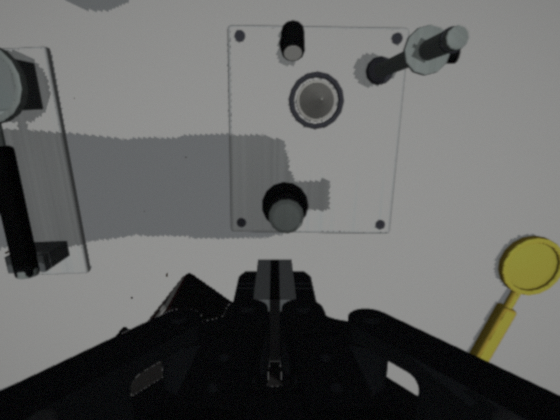

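The wrist view shows the plunger head at (286,215), the cone point at (317,97), the flange disc at (427,50), the post top at (457,38), and the loupe handle at left around (18,215). Next I'll measure these.

```bash
python3 - <<'E'
from h import *
a=world(load('w1'))
def show(n,cx,cy,rad,z0,z1,W=a):
    m=(W[...,2]>z0)&(W[...,2]<z1)&(np.hypot(W[...,0]-cx,W[...,1]-cy)<rad); p=W[m]
    print(n,m.sum(),np.round(p.mean(0),4),np.round(np.median(p,0),4),'ext',np.round(np.ptp(p,0),3))
show('plunger',.574,.338,.022,.048,.065)
show('cone flange',.56,.418,.03,.014,.03); show('cone',.56,.418,.015,.028,.06)
m=(np.hypot(a[...,0]-.558,a[...,1]-.418)<.02); p=a[m]; print(p[np.argsort(-p[:,2])[:6]])
m=(np.hypot(a[...,0]-.592,a[...,1]-.457)<.022)&(a[...,2]>.08);p=a[m];h,e=np.histogram(p[:,2],np.arange(.08,.15,.003));print(list(zip(e.round(3),h)))
show('top',.592,.457,.022,.135,.15)
for t in('scene0','top0','s1','t1'):
    W=world(load(t)); m=(np.hypot(W[...,0]-.592,W[...,1]-.457)<.025)&(W[...,2]>.075);p=W[m]
    print(t,[(z.round(3),k) for z,k in zip(e,np.histogram(p[:,2],e)[0]) if k])
# loupe from wrist
im=load('w1')['image'].astype(int)
m=(im.max(-1)<50)&(a[...,2]>.04)&(a[...,2]<.06)&(np.hypot(a[...,0]-.385,a[...,1]-.26)<.09);m[:,100:]=0
p=a[m];c=p.mean(0);_,_,v=np.linalg.svd(p[:,:2]-c[:2],full_matrices=False);q=(p[:,:2]-c[:2])@v[0];print('handle',m.sum(),c,v[0],q.min(),q.max())
E
```

```text
plunger 935 [0.5767 0.3377 0.0537] [0.5767 0.3378 0.0539] ext [0.025 0.025 0.008]
cone flange 1717 [0.5637 0.4205 0.0187] [0.5628 0.4201 0.0173] ext [0.054 0.054 0.016]
cone 516 [0.5638 0.4201 0.0372] [0.5635 0.4198 0.0361] ext [0.018 0.018 0.025]
[[0.56463454 0.42110843 0.05302207]
 [0.56407257 0.42087362 0.05255193]
 [0.56527838 0.42003742 0.05219751]
 [0.56469239 0.41977981 0.05196577]
 [0.56441704 0.42035957 0.05188036]
 [0.56352962 0.42065806 0.05184453]]
[(np.float64(0.08), np.int64(28)), (np.float64(0.083), np.int64(13)), (np.float64(0.086), np.int64(0)), (np.float64(0.089), np.int64(0)), (np.float64(0.092), np.int64(1)), (np.float64(0.095), np.int64(0)), (np.float64(0.098), np.int64(10)), (np.float64(0.101), np.int64(30)), (np.float64(0.104), np.int64(158)), (np.float64(0.107), np.int64(1069)), (np.float64(0.11), np.int64(52)), (np.float64(0.113), np.int64(48)), (np.float64(0.116), np.int64(56)), (np.float64(0.119), np.int64(52)), (np.float64(0.122), np.int64(64)), (np.float64(0.125), np.int64(59)), (np.float64(0.128), np.int64(60)), (np.float64(0.131), np.int64(36)), (np.flo
[... 2096 characters left out ...]
(8)), (np.float64(0.131), np.int64(4)), (np.float64(0.134), np.int64(9)), (np.float64(0.137), np.int64(11))]
t1 [(np.float64(0.08), np.int64(2)), (np.float64(0.086), np.int64(1)), (np.float64(0.095), np.int64(1)), (np.float64(0.098), np.int64(1)), (np.float64(0.101), np.int64(3)), (np.float64(0.104), np.int64(12)), (np.float64(0.107), np.int64(7)), (np.float64(0.11), np.int64(7)), (np.float64(0.113), np.int64(2)), (np.float64(0.122), np.int64(4)), (np.float64(0.131), np.int64(2)), (np.float64(0.137), np.int64(2)), (np.float64(0.14), np.int64(5)), (np.float64(0.143), np.int64(1))]
handle 3228 [0.39610469 0.2575421  0.04708138] [ 0.36938779 -0.92927534] -0.09338746569141244 0.05027510804063134
```

The flange top is at 0.1085, so the flange centre is about 0.107. The post top at 0.1395 and the cone tip at 0.052 confirm the heights. Plunger is at (0.5765, 0.338) and cone at (0.564, 0.420). Now I'll press the plunger.

```bash
python3 -m creep '[{"grip":0,"slide":[0.009,0,-0.05],"turn":0},{"grip":0,"slide":[0.009,0,-0.1],"turn":0},{"grip":0,"slide":[0.009,0,-0.112],"turn":0},{"grip":0,"slide":[0.009,0,-0.12],"turn":0},{"grip":0,"slide":[0.009,0,-0.126],"turn":0},{"grip":0,"slide":[0.009,0,-0.128],"turn":0},{"grip":0,"slide":[0.009,0,-0.128],"turn":0}]'
```

```text
time: 2.38
eef_pos: [0.5778, 0.3385, 0.0469]
orientation: [1.699, 2.641, 0.005]
force: [-3.8, -2.1, 6.6]
opening: 0.0
grip_force: 3.2
```

```bash
python3 -m creep '[{"grip":0,"slide":[0,0,-0.004],"turn":0},{"grip":0,"slide":[0,0,-0.006],"turn":0},{"grip":0,"slide":[0,0,-0.007],"turn":0},{"grip":0,"slide":[0,0,-0.007],"turn":0}]'
```

```text
time: 2.88
eef_pos: [0.5782, 0.3386, 0.044]
orientation: [1.698, 2.64, 0.008]
force: [-9.1, -3.7, 17.7]
opening: 0.0
grip_force: 8.9
```

The plunger is on its stop: z is 0.044 and the force is 17.7 N, well above the 8 N spring. I'll hold briefly, release, and go above the loupe.

```bash
python3 -m creep '[{"grip":0,"slide":[0,0,-0.007],"turn":0},{"grip":0,"slide":[0,0,0.04],"turn":0},{"grip":0,"slide":[0,0,0.1],"turn":0},{"grip":0.06,"slide":[-0.05,-0.02,0.15],"turn":0},{"grip":0.06,"slide":[-0.1,-0.04,0.15],"turn":0},{"grip":0.06,"slide":[-0.15,-0.06,0.15],"turn":0},{"grip":0.06,"slide":[-0.191,-0.077,0.133],"turn":1},{"grip":0.06,"slide":[-0.191,-0.077,0.133],"turn":1},{"grip":0.06,"slide":[-0.191,-0.077,0.133],"turn":1}]'
python3 - <<'E'
from h import *
s=snap('wrist','w2')
E
```

```text
time: 4.0
eef_pos: [0.3873, 0.2613, 0.1711]
orientation: [1.675, 2.654, 0.006]
force: [0.2, 0.6, -0.9]
opening: 0.0597
grip_force: 0.0
```

View pics/w2.png

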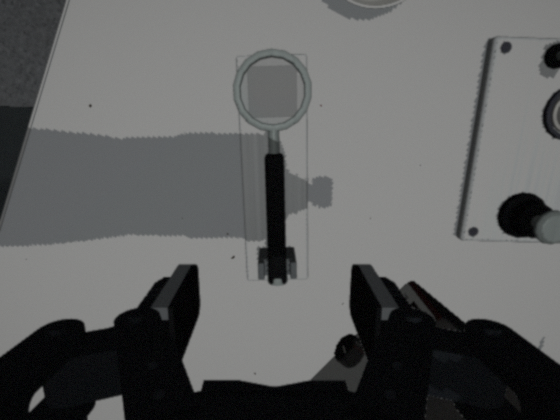

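The wrist view shows the ring centred at (272,90) and the handle from (275,155) to (278,282), lying between the open fingers. The plunger is back up at the right.

```bash
python3 - <<'E'
from h import *
s=load('w2');a=world(s);im=s['image'].astype(int)
m=np.zeros(a.shape[:2],bool);m[155:284,262:292]=1
m&=(im.max(-1)<60)&(a[...,2]>.044)&(a[...,2]<.058)
p=a[m];c=p.mean(0);_,_,v=np.linalg.svd(p[:,:2]-c[:2],full_matrices=False);v=v[0]*np.sign(v[0,1]);q=(p[:,:2]-c[:2])@v
print('handle',m.sum(),c,v,np.degrees(np.arctan2(v[1],v[0])),q.min(),q.max(), 'origin from ends',c[:2]+v*((q.min()+q.max())/2+.01))
m=np.zeros(a.shape[:2],bool);m[40:132,225:320]=1;m&=(a[...,2]>.0415)&(a[...,2]<.055)
u=np.argwhere(m);(x,y),rd=cv2.minEnclosingCircle(u[:,::-1].astype(np.float32));p=a[m]
L=p[:,:2];k=L.mean(0)
xy,R=cv2.minEnclosingCircle(L.astype(np.float32));print('lens',m.sum(),(x,y,rd),k,xy,R,'median z',np.median(p[:,2]))
o=np.array(xy)-.082*v; print('origin from lens',o)
R=cv2.Rodrigues(r.read_state()['orientation'])[0];print('tool y deg',np.degrees(np.arctan2(R[1,1],R[0,1])),R[:,2])
E
```

```text
handle 2347 [0.39133668 0.25579557 0.04946307] [-0.4523437   0.89184369] 116.89415322996862 -0.05143691097205986 0.04565026303274976 origin from ends [0.38812202 0.26213362]
lens 5015 (271.5, 90.125, 41.38869094848633) [0.35095027 0.3348394 ] (0.35122326016426086, 0.3345353603363037) 0.02711999975144863 median z 0.043823248476099586
origin from lens [0.38831544 0.26140418]
tool y deg 25.47878992022404 [ 0.00486781  0.00228882 -0.99998553]
```

Origin measured two ways: (0.388, 0.262). Yaw is 117°, so the hand turns +1.5°. I'll descend to TCP z 0.024 and grip.

```bash
python3 -m creep '[{"grip":0.06,"slide":[0.001,0,-0.05],"turn":1.5},{"grip":0.06,"slide":[0.001,0,-0.1],"turn":1.5},{"grip":0.06,"slide":[0.001,0,-0.13],"turn":1.5},{"grip":0.06,"slide":[0.001,0,-0.147],"turn":1.5},{"grip":0.06,"slide":[0.001,0,-0.147],"turn":1.5},{"grip":0.0,"slide":[0.001,0,-0.147],"turn":1.5},{"grip":0.0,"slide":[0.001,0,-0.147],"turn":1.5},{"grip":0.0,"slide":[0.001,0,-0.147],"turn":1.5},{"grip":0.0,"slide":[0.001,0,-0.147],"turn":1.5},{"grip":0.0,"slide":[0.001,0,-0.147],"turn":1.5}]' 50
```

```text
time: 5.3
eef_pos: [0.3879, 0.2613, 0.0239]
orientation: [1.641, 2.677, 0.004]
force: [-0.3, -0.6, 6.2]
opening: 0.0131
grip_force: 49.2
```

```bash
python3 -m creep '[{"grip":0,"slide":[0,0,0.01],"turn":0},{"grip":0,"slide":[0,0,0.03],"turn":0},{"grip":0,"slide":[0,0,0.06],"turn":0},{"grip":0,"slide":[0,0,0.1],"turn":0},{"grip":0,"slide":[0,0,0.14],"turn":0},{"grip":0,"slide":[0,0,0.14],"turn":0},{"grip":0,"slide":[0,0,0.14],"turn":0},{"grip":0,"slide":[0,0,0.14],"turn":0}]'
python3 - <<'E'
from h import *
s=snap('wrist','w3');a=world(s)
u0=np.zeros(a.shape[:2],bool);u0[0:330,180:380]=1
m=u0&(a[...,2]>.13); print(m.sum())
p=a[m];print(np.nanmin(p,0),np.nanmax(p,0));print(r.read_state()['eef_pos'])
E
```

```text
time: 6.3
eef_pos: [0.3856, 0.2601, 0.1604]
orientation: [-1.641, -2.677, 0.005]
force: [-0.0, -0.6, -1.3]
opening: 0.0129
grip_force: 48.9
34801
[0.32172712 0.25061723 0.16294542] [0.40809849 0.35720325 0.21773528]
[0.38570105 0.26013856 0.16045399]
```

View pics/w3.png

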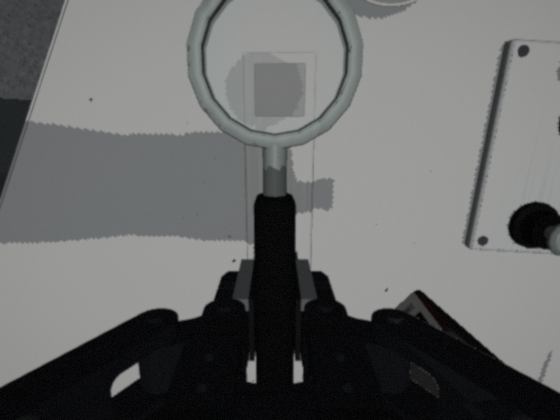

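The loupe is held by the handle, straight in the pads, with the ring centred at about (275,58). Next I'll measure the lens relative to the TCP, plus its tilt.

```bash
cat >> h.py <<'E'
def lens(s,st):
    """lens centre (by ring outer edge, r=27 mm), tilt; top face of ring is 4 mm over the mid plane"""
    from scipy.optimize import least_squares
    a=world(s); z0=st['eef_pos'][2]+.019
    R=cv2.Rodrigues(st['orientation'])[0]; P0=st['eef_pos']-.019*R[:,2]
    g=np.array([R[0,0],R[1,0]])  # tool x horizontally
    best=None
    for sg in(1,-1):
        c=P0[:2]+sg*.082*g
        m=(abs(a[...,2]-z0)<.02)&(np.hypot(a[...,0]-c[0],a[...,1]-c[1])<.034)
        if best is None or m.sum()>best[0]: best=(m.sum(),m,c)
    n,m,c=best; p=a[m]
    A=np.c_[p[:,:2]-c,np.ones(n)]; k=np.linalg.lstsq(A,p[:,2],rcond=None)[0]
    cnt=max(cv2.findContours(m.astype(np.uint8),0,cv2.CHAIN_APPROX_NONE)[0],key=cv2.contourArea)[:,0]
    e=a[cnt[:,1],cnt[:,0]]; e=e[(cnt[:,1]>3)]; e=e[abs(np.hypot(*(e[:,:2]-c).T)-.027)<.004]
    f=least_squares(lambda q:np.hypot(e[:,0]-q[0],e[:,1]-q[1])-q[2],[*c,.027],loss='soft_l1',f_scale=.001).x
    print('n',n,len(e),'centre',f[:2].round(4),'r',f[2].round(4),'nominal',c.round(4),'z at nominal',k[2].round(4),np.median(p[:,2]).round(4),'slope',k[:2].round(3),'grasp z',z0.round(4))
    return f[:2],k
E
python3 - <<'E'
from h import *
st=r.read_state();f,k=lens(load('w3'),st)
d=f-st['eef_pos'][:2];print(d,np.hypot(*d),np.degrees(np.arctan2(d[1],d[0])))
for t in(0,-20,-30,-40,-50):
    q=np.radians(t);Rz=np.array([[np.cos(q),-np.sin(q)],[np.sin(q),np.cos(q)]]);T=np.array([.5640,.4203])-Rz@d;print(t,T,T-st['eef_pos'][:2],np.hypot(*T))
E
```

```text
n 22635 364 centre [0.3487 0.3331] r 0.0264 nominal [0.3485 0.3332] z at nominal 0.1802 0.1801 slope [ 0.012 -0.032] grasp z 0.1795
[-0.03702113  0.07297364] 0.08182735946674422 116.89968314267281
0 [0.60102113 0.34732636] [0.21532008 0.08718779] 0.6941628070447143
-20 [0.57383003 0.33906523] [0.18812898 0.07892667] 0.666517919698023
-30 [0.55957442 0.33859241] [0.17387337 0.07845384] 0.6540400220086712
-40 [0.54545328 0.34060222] [0.15975223 0.08046366] 0.6430623258750228
-50 [0.53189567 0.34503361] [0.14619462 0.08489505] 0.6340041023040714
```

The lens tips nose-down by about 2°, which is within the limit. I'll turn −50° so the handle points back toward the robot, clear of plunger and post, and go above the cone at height.

```bash
python3 -m creep '[{"grip":0,"slide":[0.02,0.01,0],"turn":-7},{"grip":0,"slide":[0.045,0.025,0],"turn":-15},{"grip":0,"slide":[0.07,0.04,0],"turn":-23},{"grip":0,"slide":[0.095,0.055,0],"turn":-31},{"grip":0,"slide":[0.12,0.07,0],"turn":-39},{"grip":0,"slide":[0.135,0.08,0],"turn":-45},{"grip":0,"slide":[0.146,0.085,0],"turn":-50},{"grip":0,"slide":[0.146,0.085,-0.02],"turn":-50},{"grip":0,"slide":[0.146,0.085,-0.04],"turn":-50},{"grip":0,"slide":[0.146,0.085,-0.04],"turn":-50}]' 60
python3 - <<'E'
from h import *
s=snap('wrist','w4');st=r.read_state();lens(s,st)
snap('scene','s4')
E
```

```text
time: 7.6
eef_pos: [0.5305, 0.3445, 0.1183]
orientation: [-2.619, -1.733, 0.012]
force: [-0.8, -0.6, -2.0]
opening: 0.0132
grip_force: 61.5
n 22541 362 centre [0.5626 0.4199] r 0.0264 nominal [0.5636 0.4205] z at nominal 0.1374 0.1374 slope [-0.02  -0.034] grasp z 0.1391
```

View pics/w4.png

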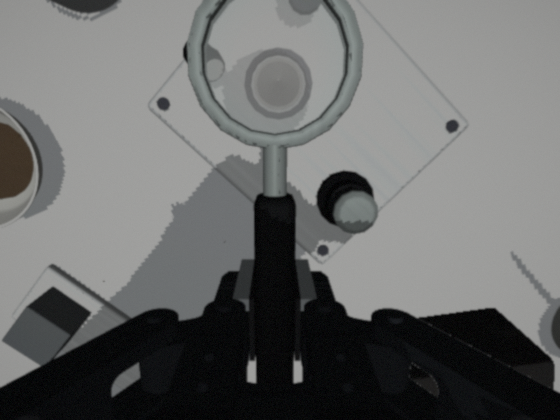

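The lens sits over the cone. In the picture the cone at (277,80) lies inside the ring centred at (275,60), and the plunger is clear at (355,210). Next I'll separate the ring height from the glass height, so I know the lens mid-plane before lowering.

```bash
python3 - <<'E'
from h import *
for n in('w4','s4'):
    a=world(load(n)); c=np.array([.5630,.4201])
    rr=np.hypot(a[...,0]-c[0],a[...,1]-c[1]); ok=(abs(a[...,2]-.137)<.02)
    for lo,hi in((0,.008),(.008,.016),(.016,.021),(.021,.0235),(.0235,.0255),(.0255,.028)):
        z=a[...,2][ok&(rr>=lo)&(rr<hi)]; print(n,lo,hi,len(z),np.percentile(z,[5,50,95]).round(4) if len(z) else '')
    # handle line heights
    for d in(-.045,-.052,.05,.04):
        pass
a=world(load('w4'));g=(c-np.array([.5305,.3445]));g/=np.hypot(*g)
for L in(.032,.036,.042,.046,.05,.056,.082,.107):
    q=np.array([.5305,.3445])+g*L;m=(np.hypot(a[...,0]-q[0],a[...,1]-q[1])<.0025)&(abs(a[...,2]-.137)<.03);print(L,m.sum(),np.median(a[...,2][m]).round(4))
E
```

```text
w4 0 0.008 2316 [0.1364 0.1375 0.1386]
w4 0.008 0.016 6833 [0.136  0.1371 0.1383]
w4 0.016 0.021 5601 [0.1354 0.1365 0.1377]
w4 0.021 0.0235 3503 [0.1355 0.1384 0.1401]
w4 0.0235 0.0255 2512 [0.1382 0.1394 0.1405]
w4 0.0255 0.028 1376 [0.1376 0.1391 0.1403]
s4 0 0.008 19 [0.1378 0.1389 0.1403]
s4 0.008 0.016 64 [0.1373 0.1382 0.1393]
s4 0.016 0.021 35 [0.1369 0.1379 0.1388]
s4 0.021 0.0235 57 [0.1362 0.1394 0.1414]
s4 0.0235 0.0255 48 [0.1336 0.1392 0.1413]
s4 0.0255 0.028 67 [0.1337 0.1382 0.1408]
0.032 182 0.1432
0.036 177 0.1431
0.042 189 0.1399
0.046 186 0.1398
0.05 188 0.1396
0.056 199 0.1396
0.082 226 0.1377
0.107 0 nan
  return _methods._mean(a, axis=axis, dtype=dtype,
  ret = ret.dtype.type(ret / rcount)
```

The ring top is at 0.1393, so the mid-plane is about 0.1355. It needs to come down 28.5 mm to reach 0.107.

```bash
python3 -m creep '[{"grip":0,"slide":[0.001,0,-0.008],"turn":0},{"grip":0,"slide":[0.001,0,-0.016],"turn":0},{"grip":0,"slide":[0.001,0,-0.023],"turn":0},{"grip":0,"slide":[0.001,0,-0.028],"turn":0},{"grip":0,"slide":[0.001,0,-0.028],"turn":0},{"grip":0,"slide":[0.001,0,-0.028],"turn":0},{"grip":0,"slide":[0.001,0,-0.028],"turn":0}]'
python3 - <<'E'
from h import *
s=snap('wrist','w5');st=r.read_state();lens(s,st);S=snap('scene','s5')
for n,c in(('w5',(.564,.4203)),('s5',(.564,.4203))):
    a=world(load(n)); rr=np.hypot(a[...,0]-c[0],a[...,1]-c[1]); m=(abs(a[...,2]-.109)<.012)&(rr>.0235)&(rr<.0255)
    print(n,'ring top',m.sum(),np.median(a[...,2][m]))
    fx=np.hypot(a[...,0]-.597,a[...,1]-.4585); m=(fx>.0065)&(fx<.012)&(abs(a[...,2]-.108)<.006);print('flange top',m.sum(),np.median(a[...,2][m]) if m.any() else '')
a=world(load('s5'));p=a[(np.hypot(a[...,0]-.5767,a[...,1]-.3377)<.012)&(a[...,2]<.07)];print('plunger z',np.nanmax(p[:,2]) if len(p) else None)
c=cv2.imread('pics/s5.png')[150:300,170:370];cv2.imwrite('pics/c5.png',cv2.resize(c,None,fx=4,fy=4,interpolation=cv2.INTER_CUBIC))
E
```

```text
time: 8.57
eef_pos: [0.5341, 0.3458, 0.0948]
orientation: [2.62, 1.734, 0.001]
force: [0.1, -1.0, -1.4]
opening: 0.0128
grip_force: 61.5
n 22611 365 centre [0.5659 0.4211] r 0.0264 nominal [0.5661 0.4213] z at nominal 0.1145 0.1144 slope [-0.012 -0.031] grasp z 0.1138
w5 ring top 2295 0.11605143150463694
flange top 0 
s5 ring top 79 0.11411743486631126
flange top 36 0.10698516424253265
plunger z 0.05585733506057494
```

View pics/c5.png

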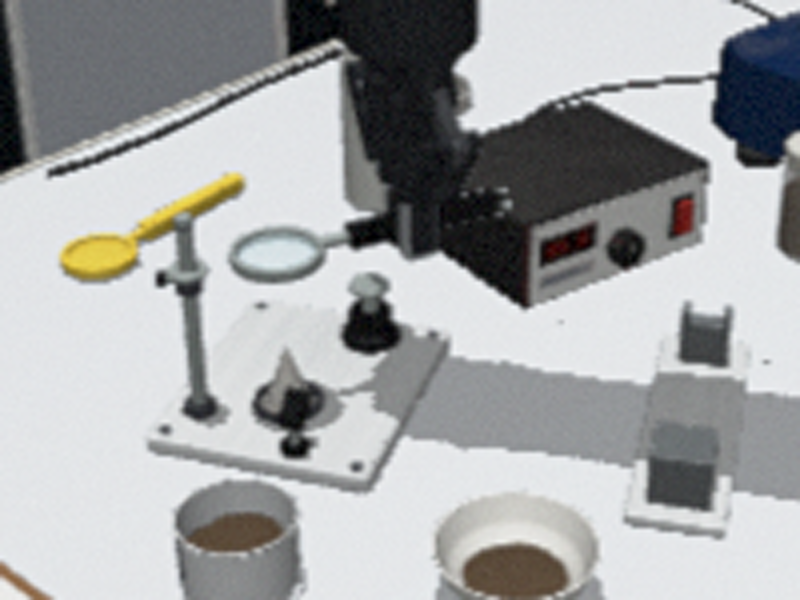

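The crop shows the lens at (278,252) over the cone and clear of everything, with the plunger up. It is still about 4.5 mm high: ring top 0.116 means mid-plane 0.112, against the flange centre at 0.107. I'll correct that and settle.

```bash
python3 -m creep '[{"grip":0,"slide":[-0.001,0,-0.003],"turn":0},{"grip":0,"slide":[-0.001,-0.001,-0.005],"turn":0},{"grip":0,"slide":[-0.001,-0.001,-0.005],"turn":0},{"grip":0,"slide":[-0.001,-0.001,-0.005],"turn":0},{"grip":0,"slide":[-0.001,-0.001,-0.005],"turn":0},{"grip":0,"slide":[-0.001,-0.001,-0.005],"turn":0},{"grip":0,"slide":[-0.001,-0.001,-0.005],"turn":0},{"grip":0,"slide":[-0.001,-0.001,-0.005],"turn":0}]'
python3 - <<'E'
from h import *
s=snap('wrist','w6');st=r.read_state();print(st['eef_pos'],abs(st['joint_velocities']).max());lens(s,st);snap('scene','s6')
for n in('w6','s6'):
    a=world(load(n)); rr=np.hypot(a[...,0]-.564,a[...,1]-.4203); m=(abs(a[...,2]-.109)<.012)&(rr>.0235)&(rr<.0255)
    print(n,'ring top',m.sum(),np.median(a[...,2][m]))
E
```

```text
time: 9.68
eef_pos: [0.5328, 0.3447, 0.0893]
orientation: [-2.62, -1.734, -0.0]
force: [-0.4, 0.4, -0.7]
opening: 0.0132
grip_force: 61.5
[0.53284863 0.3447015  0.08935672] 0.0015071337183938153
n 22612 364 centre [0.5647 0.42  ] r 0.0264 nominal [0.5649 0.4202] z at nominal 0.109 0.1089 slope [-0.012 -0.031] grasp z 0.1084
w6 ring top 2523 0.11087004246960087
s6 ring top 72 0.10831596879206792
```

Lens mid-plane is about 0.107 at the cone's point, within 1 mm, and the arm is still.

```bash
python3 -c "
from rig import r
print(r.hand_in())"
```

```text
the job is handed in; nothing more can be done
None
```

I pressed the plunger to its stop and it sprang back. The loupe was then handed in held by its handle over the cone's point, within about 1 mm sideways and in height, with about 2° of tilt; the hand-in returned no verdict.

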